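# Shut the gaping vacuum tub and work its pump

### The job

One of the three vacuum food tubs on the counter has been left with its lid gaping. Press its lid down at the tab until it is fully shut and flush on the rim, without pushing its pump on the way; only then push the green sprung pump knob in that lid all the way down to its stop, and let it come back up. Leave the pumps of the two shut tubs unpressed and do not shift the bottle, jar, cutter or bowl.

Things in the scene. Friction and masses are not known exactly. Their poses are not given: they have to be found in the camera images.
- tub_a: The tub to close: fixed, steel, 176 mm long (x), 116 wide, 100 high; of three alike, the one whose white lid gapes, orange seal showing. Origin under its centre, z up, x from the hinge end to the tab end. Hinge axis along y at x = -88, z = 100 mm. Lid shut: its upper face at z = 112 mm, tab_a at (109, 0, 112) mm, knob_a at (0, 0, 166) mm.
- lid_a (a joint): Opening angle of tub_a's lid, rad: 0 is fully shut (flush on the rim all round), 0.25 the most open. A stiff hinge: the lid stays where it is left and takes about 7 N at the tab to move.
- tab_a (a point): Centre of the upper face of the press tab of tub_a's lid: a flat white ribbed tab, 40 mm long and 46 mm wide, that sticks out at the free end of the lid (197 mm from the hinge).
- pump_a (a joint): How far tub_a's sprung pump plunger is pushed into the lid, m: 0 is up (at rest), 0.030 is the bottom of its stroke. The spring takes 3 N at the top and 6 N at the bottom, and lifts it again.
- knob_a (a point): Centre of the upper face of tub_a's pump knob: a flat green disc, 50 mm in diameter and 14 mm thick, on a steel stem in the middle of the lid, its upper face 54 mm above the lid.
- lid_b (a joint): As lid_a, for tub_b: already shut.
- lid_c (a joint): As lid_a, for tub_c: already shut.
- pump_b (a joint): As pump_a, for tub_b.
- pump_c (a joint): As pump_a, for tub_c.
- tub_b: A tub of the same kind as tub_a, its lid already shut. Same sizes and axes.
- tub_c: Another tub of the same kind, its lid already shut. Same sizes and axes.
- sauce_bottle: Loose yellow bottle with a red cap, 60 mm in diameter, 170 mm high, standing. Origin under its centre.
- spice_jar: Loose amber jar with a black cap, 56 mm in diameter, 85 mm high, standing. Origin under its centre.
- cutter: Loose steel ring cutter, 76 mm in diameter, 45 mm high. Origin under its centre.
- bowl: Loose steel bowl, 150 mm in diameter, 60 mm high. Origin under its centre.

How it is judged:
By the outcome, as a careful person would: the job done as asked, in the order asked, and still so for the second after the job is handed in, with the robot touching nothing.
It also fails if it takes over 32 s, if anything falls off the work surface, if the arm or the gripper's body presses on something with over 40 N, if the wrist force passes 120 N, or if a joint passes its speed limit or range.

### The arm

A 7-joint arm with a two-finger parallel gripper is mounted at the origin on the work surface. World frame = base frame: x ahead of the robot, y to its left, z up, the work surface at z = 0. Lengths are in m, angles in rad, forces in N, time in s.
With the tool pointing down it reaches from about 0.35 to 0.9 m from the base axis. Payload 7.2 kg.
Tool frame: the origin (TCP) lies at the very end of the fingers, on their centre line; the grasp point (between the pads) lies 19 mm behind it; z points along the fingers, y is the line along which they close (so a half turn about z gives the same grasp; the last joint's range is limited). The gripper opens to 85 mm and grips with 20 to 120 N. Pads are 22 mm wide; open, the fingers measure 114 mm over their backs; the gripper's body (76 mm by 85 mm) begins 54 mm behind the grasp point. The pads swing forward as they close: fully open they stand 13 mm farther back than shut.
Start: joints at [-1.303, 0.411, -0.013, 1.596, 0.006, 1.134, -0.082], TCP at [0.206, 0.59, 0.194] pointing down, gripper open.
Joint ranges: [-2.95, 2.95], [-0.29, 1.99], [-1.47, 1.44], [0.14, 2.54], [-1.03, 4.17], [0.13, 1.85], [-2.86, 2.86]. Speed limits (rad/s): [2.39, 2.39, 3.01, 3.01, 3.14, 3.14, 3.14].

### API

Orientations are given as a unit quaternion [x, y, z, w].
In Python, from plant import arm gives the robot as it stands.
- The arm moves only by the tool send_rows, never from a script. Its argument "plan" is a list of rows, each an object with "travel": the shift along the tool's x, y, z in cm, a list of three; "roll": the turn about the tool's z in rad. A call has exactly 5 rows; each row is the pose to reach, as a shift and turn from the pose commanded when the call began, along the tool's axes at that moment; what a row does not reach only later rows make up. A row lasts 1/12 s, in which the tool goes at most 41.7 mm and 7.16 degrees, less where a joint would pass 70% of its speed; a pose out of reach is approached as far as the arm can. A call with a gripper value outside its range is refused whole. "claw" is the finger opening in cm, from 0 to 8.54, set as the call begins (left out, the last holds). The fingers move at their own pace and stop on an object; "squeeze" is the grip in N (left out, the last holds). Time passes only in rows, so rows that repeat a pose let the fingers close, or fill a call up. It gives the time, the measured TCP pose, the force, the opening and the grip force at its end, in the units of the state.
- arm.observe(): the state, without advancing time (a new reading comes with each control period).
- arm.snapshot(name): name is "scene" or "top" or "wrist"; returns the picture (420x560x3 uint8, red, green, blue); there is no depth.
- arm.calibration(name): a dict with "fx", "fy", "cx", "cy" (pixels), "R" (3x3) and "t" (3): a world point X has camera coordinates R X + t; the wrist camera has in their place "hand_eye" (4x4, takes a point from camera to tool coordinates, whose origin is the TCP and whose axes are the flange's). Camera axes: x right, y down, z forward; pixel columns grow to the right and rows downward; lengths in m; the calibration is good to about 2 mm. A picture is of the moment at which its call begins: read the wrist's pose just before it. calibration takes no time and is no camera call.
- arm.job_done(): hands the job in; it is judged then, once.
The state is a dict: "clock": time; "q": joint angles; "joint_vel": joint speeds; "joint_torque": joint torques, N m; "ee_pos": TCP position; "ee_rot": TCP orientation; "wrist_force": force on the tool from outside, world axes, zero at the start; "moment": the same for the moment, N m; "opening": opening from 0.0 (shut) to 1.0 (fully open); "gripper_force": force on a finger pad.
Only numpy, scipy, OpenCV 4.12 (cv2) and the standard library are available. Lean on these libraries where they do the work, as an engineer would, in place of code of your own. Each camera call takes 0.05 s, during which the arm holds its last target. There are 200 camera calls.

## Working session

There is one attempt and no reset: what is moved stays moved. The work goes in short steps, Python scripts to look and compute and a tool call to move; the robot and the scene stay as the last step left them, time stands still between calls to the robot, and variables do not carry over. Pictures are saved under pics/ and viewed, at most 10 in all, crops included, and the job is handed in when it is done.

Besides the shell and the picture viewer there is one more tool, called after "Emit:" in YAML: its name, and indented under it one key for each argument. send_rows: Moves the arm, as the interface text tells. Its arguments: {"type":"object","properties":{"plan":{"type":"array"},"claw":{"type":"number"},"squeeze":{"type":"number"}},"required":["plan"]}

```bash
mkdir -p pics
python3 - <<'E'
from plant import arm
import cv2,numpy as np,json
s=arm.observe()
print({k:np.round(s[k],3).tolist() for k in s})
for n in("scene","top"):
    im=arm.snapshot(n); cv2.imwrite(f"pics/{n}0.png",cv2.resize(im[:,:,::-1],(800,600),interpolation=cv2.INTER_CUBIC))
    c=arm.calibration(n); print(n,{k:np.round(c[k],4).tolist() for k in c})
E
```

```text
{'clock': 0.0, 'q': [-1.303, 0.412, -0.013, 1.597, 0.006, 1.134, -0.082], 'joint_vel': [0.0, -0.002, 0.003, 0.0, -0.001, 0.002, -0.0], 'joint_torque': [-0.001, -60.064, 0.682, -29.942, 0.014, 0.011, -0.0], 'ee_pos': [0.206, 0.59, 0.194], 'ee_rot': [0.167, 0.986, -0.001, -0.0], 'wrist_force': [-0.62, 0.076, -0.193], 'moment': [-0.058, 0.012, 0.026], 'gripper_force': 0.0, 'opening': 1.0}
scene {'fx': 431.4575, 'fy': 431.4575, 'cx': 278.1945, 'cy': 208.2182, 'R': [[-0.8394, 0.5435, 0.0107], [0.3323, 0.5287, -0.7811], [-0.4301, -0.652, -0.6244]], 't': [0.4524, -0.0892, 1.6361]}
top {'fx': 379.4092, 'fy': 379.4092, 'cx': 281.7264, 'cy': 205.4997, 'R': [[0.0342, -0.9994, 0.003], [-0.9786, -0.0341, -0.2028], [0.2028, 0.004, -0.9792]], 't': [-0.0073, 0.5543, 1.1492]}
```

View pics/scene0.png

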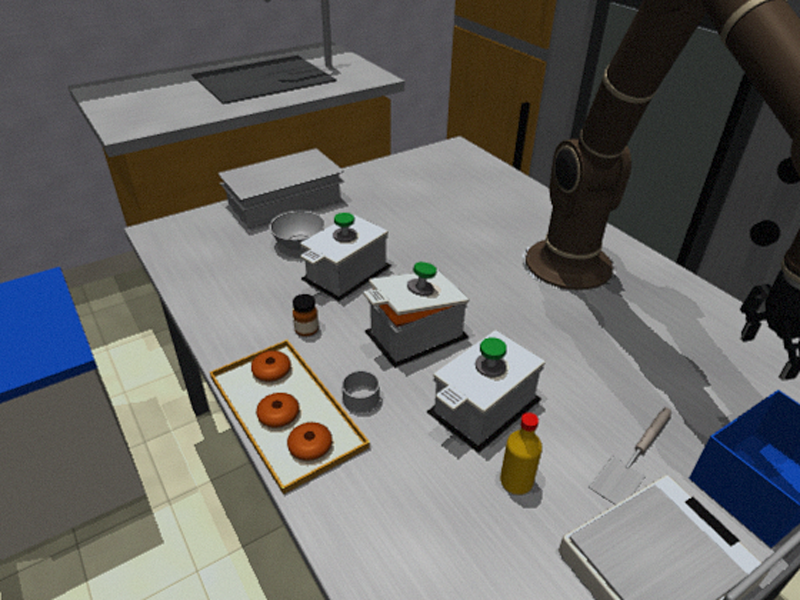

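View pics/top0.png

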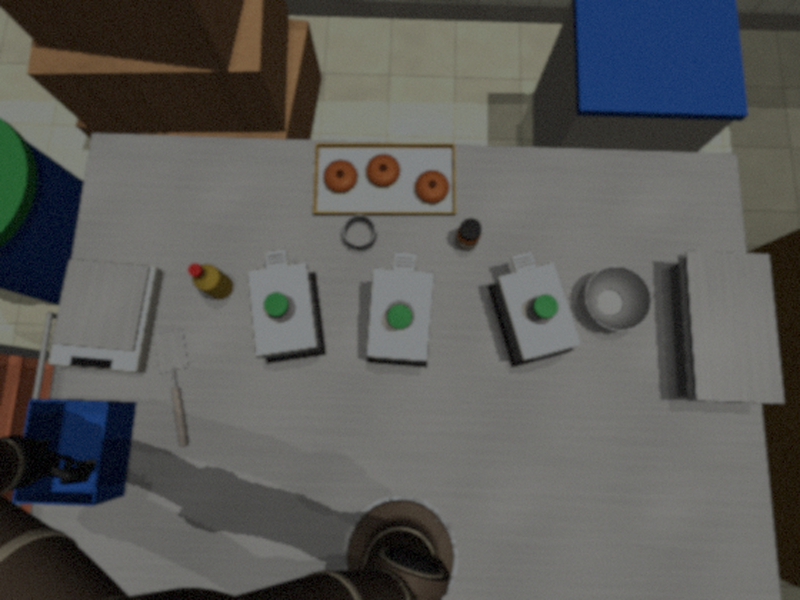

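Scene and top both show the middle tub gaping: orange seal visible, green knob at (424,270) in scene and (400,316) in top, tab at (376,295) and (404,262). I'll enlarge both views for keypoints.

Run:
```python
from plant import arm
import cv2,numpy as np
out=[]
for n,(x,y) in(("scene",(248,175)),("top",(238,168))):
    im=np.mean([arm.snapshot(n) for _ in range(4)],0).astype(np.uint8)[:,:,::-1]
    cv2.imwrite(f"pics/{n}_raw.png",im)
    out.append(cv2.resize(im[y:y+95,x:x+100],(400*1,380),interpolation=cv2.INTER_CUBIC))
    h=cv2.cvtColor(im,cv2.COLOR_BGR2HSV); m=cv2.inRange(h,(50,120,50),(75,255,255))
    k,_,st,ce=cv2.connectedComponentsWithStats(m)
    print(n,[(st[i].tolist(),ce[i].round(1).tolist()) for i in range(1,k) if 40<st[i][4]<1500])
cv2.imwrite("pics/crop.png",np.hstack(out))
```

```text
scene [([234, 149, 14, 8, 88], [240.4, 152.3]), ([290, 183, 15, 12, 125], [296.6, 188.2]), ([336, 237, 18, 12, 183], [344.7, 242.5])]
top [([0, 84, 20, 79, 1117], [7.6, 121.7]), ([186, 206, 15, 15, 181], [193.1, 213.0]), ([373, 207, 16, 15, 184], [380.8, 214.2]), ([272, 214, 15, 15, 185], [279.1, 221.1])]
```

View pics/crop.png

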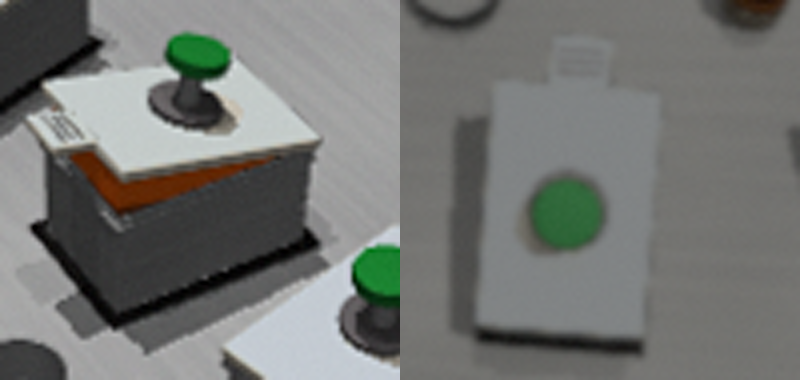

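```bash
cat > fit.py <<'E'
from plant import arm
import numpy as np
from scipy.optimize import least_squares
C={n:{k:np.array(v) for k,v in arm.calibration(n).items()} for n in("scene","top")}
def proj(n,X):
    c=C[n];p=X@c["R"].T+c["t"]
    return np.c_[c["fx"]*p[:,0]/p[:,2]+c["cx"],c["fy"]*p[:,1]/p[:,2]+c["cy"]]
o=lambda u,v,x0,y0:[x0+(u+.5)/4-.5,y0+(v+.5)/4-.5]
S=[o(*p,248,175) for p in[(27,116),(45,151),(43,83),(122,175),(321,140)]]+[[296.6,188.2]]
T=[o(*p,238,168) for p in[(153,38),(213,40),(93,82),(260,93),(243,336),(78,329)]]+[[279.1,221.1]]
def world(L,p):
    x,y,yaw,a=p[:4]; d=L-[-.088,0,.1]
    w=np.c_[-.088+d[:,0]*np.cos(a)-d[:,2]*np.sin(a),d[:,1],.1+d[:,0]*np.sin(a)+d[:,2]*np.cos(a)]
    c,s=np.cos(yaw),np.sin(yaw)
    return np.c_[x+c*w[:,0]-s*w[:,1],y+s*w[:,0]+c*w[:,1],w[:,2]]
def res(p):
    xf,xb,hw=p[4:]; z=.112
    t=[[.129,-.023,z],[.129,.023,z]]
    Ls=np.array(t+[[xf,-hw,z],[xf,hw,z],[xb,hw,z],[0,0,.161]])
    Lt=np.array([t[1],t[0],[xf,hw,z],[xf,-hw,z],[xb,-hw,z],[xb,hw,z],[0,0,.165]])
    return np.r_[(proj("scene",world(Ls,p))-S).ravel(),(proj("top",world(Lt,p))-T).ravel(),np.array([xf-.088,xb+.088,hw-.058])/.004]
if __name__=="__main__":
    f=least_squares(res,[.6,0,0,.15,.088,-.088,.058],loss="soft_l1")
    p=f.x; print(p.round(4)); print(res(p).round(1))
    print("tab",world(np.array([[.109,0,.112],[0,0,.166]]),p).round(4))
    p[3]=0;print("shut",world(np.array([[.109,0,.112],[0,0,.166]]),p).round(4))
E
python3 fit.py; python3 -c "
from plant import arm;from scipy.spatial.transform import Rotation as R
print(R.from_quat(arm.observe()['ee_rot']).as_matrix().round(4))"
```

```text
[ 0.4984  0.0153 -0.0433  0.2085  0.0916 -0.0894  0.0614]
[-0.7  0.3  2.3  0.1  0.1  0.2  0.6 -0.5 -0.1 -0.7  0.4  0.5 -0.4 -0.9
  0.1 -0.2  0.7 -0.2  0.3  0.2 -0.1  0.5 -0.2 -1.   0.5  0.1  0.9 -0.3
  0.8]
tab [[0.6006 0.0108 0.1525]
 [0.4829 0.0159 0.1828]]
shut [[0.6073 0.0105 0.112 ]
 [0.4984 0.0153 0.166 ]]
[[-0.9442  0.3295  0.    ]
 [ 0.3295  0.9442 -0.    ]
 [-0.     -0.     -1.    ]]
```

Emit:
send_rows:
  plan:
    - {"travel":[0,0,-3],"roll":0}
    - {"travel":[0,0,-6],"roll":0}
    - {"travel":[0,0,-9],"roll":0}
    - {"travel":[-1,-1,-11],"roll":0}
    - {"travel":[-3,-2.5,-11],"roll":0}
  claw: 0

```text
clock: 0.92
ee_pos: [0.2241, 0.56, 0.3092]
ee_rot: [0.165, 0.986, 0.004, -0.0]
wrist_force: [0.1, 0.3, 0.0]
opening: 0.302
gripper_force: 0.0
```

Emit:
send_rows:
  plan:
    - {"travel":[-3,-2.2,0],"roll":0}
    - {"travel":[-6,-4.4,0],"roll":0}
    - {"travel":[-9,-6.6,0],"roll":0}
    - {"travel":[-12,-8.8,0],"roll":0}
    - {"travel":[-15,-11,0],"roll":0}

```text
clock: 1.33
ee_pos: [0.3321, 0.4017, 0.3047]
ee_rot: [0.167, 0.986, 0.0, 0.0]
wrist_force: [0.1, -0.3, -0.3]
opening: -0.001
gripper_force: 0.0
```

Emit:
send_rows:
  plan:
    - {"travel":[-3,-2.2,0],"roll":0}
    - {"travel":[-6,-4.4,0],"roll":0}
    - {"travel":[-9,-6.6,0],"roll":0}
    - {"travel":[-12,-8.8,0],"roll":0}
    - {"travel":[-15,-11,0],"roll":0}

```text
clock: 1.75
ee_pos: [0.4375, 0.2484, 0.3049]
ee_rot: [0.167, 0.986, 0.0, 0.0]
wrist_force: [1.2, 0.9, 0.8]
opening: -0.003
gripper_force: 0.0
```

Emit:
send_rows:
  plan:
    - {"travel":[-3,-2.2,0],"roll":0}
    - {"travel":[-6,-4.4,0],"roll":0}
    - {"travel":[-9,-6.6,0],"roll":0}
    - {"travel":[-12,-8.8,0],"roll":0}
    - {"travel":[-15,-11,0],"roll":0}

```text
clock: 2.17
ee_pos: [0.5429, 0.0951, 0.3048]
ee_rot: [0.167, 0.986, 0.0, 0.0]
wrist_force: [-0.2, 0.2, 0.8]
opening: -0.004
gripper_force: 0.0
```

Emit:
send_rows:
  plan:
    - {"travel":[-3,-2,0],"roll":0}
    - {"travel":[-6,-4,1],"roll":0}
    - {"travel":[-8.8,-6,3],"roll":0}
    - {"travel":[-8.8,-6,6],"roll":0}
    - {"travel":[-8.8,-6,9],"roll":0}

```text
clock: 2.58
ee_pos: [0.6068, 0.008, 0.2139]
ee_rot: [0.169, 0.986, -0.0, 0.001]
wrist_force: [0.9, 1.1, -0.7]
opening: -0.005
gripper_force: 0.0
```

Emit:
send_rows:
  plan:
    - {"travel":[0,0,1],"roll":0}
    - {"travel":[0,0,2],"roll":0}
    - {"travel":[0,0,3],"roll":0}
    - {"travel":[0,0,3],"roll":0}
    - {"travel":[0,0,3],"roll":0}

```text
clock: 3.0
ee_pos: [0.6059, 0.0116, 0.1853]
ee_rot: [0.167, 0.986, 0.0, 0.0]
wrist_force: [0.3, 0.3, 0.0]
opening: -0.0
gripper_force: 0.0
```

Run:
```python
from plant import arm
import cv2,numpy as np
s=arm.observe();print(s["ee_pos"],s["q"])
a=arm.snapshot("scene")[150:260,230:340,::-1];b=arm.snapshot("wrist")[:,:,::-1]
cv2.imwrite("pics/v1.png",np.hstack([cv2.resize(a,(400,400),interpolation=cv2.INTER_CUBIC),cv2.resize(b,(400,400))]))
```

```text
[0.60589368 0.01156547 0.18532557] [-0.40342617  0.4005454   0.41266304  1.67909796 -0.17683621  1.09785301
  1.29659001]
```

View pics/v1.png

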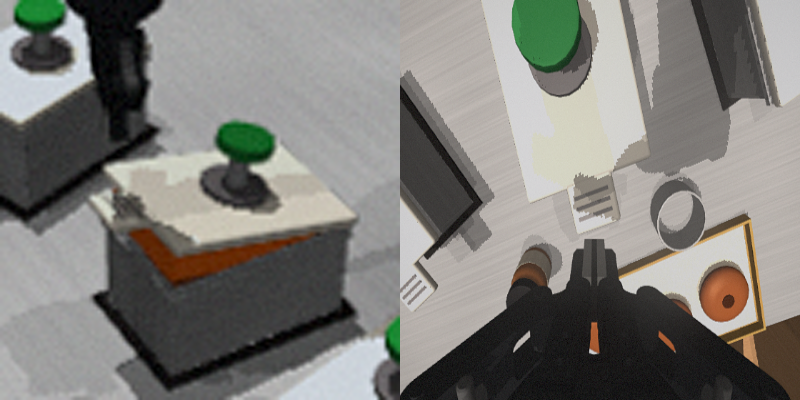

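The left half shows the fingertips at about (125,135), above and slightly behind the tab at (118,205). The right half shows the fingertips at (595,243) and the tab at (597,205). I'll check the projections.

Run:
```python
from plant import arm
import numpy as np
from scipy.spatial.transform import Rotation as R
from fit import proj,world
s=arm.observe()
P=np.array([s["ee_pos"],[.6006,.0108,.1525],[.607,.0108,.112],[.4829,.0159,.1828]])
print("scene crop",((proj("scene",P)-[230,150])*400/110).round())
c=arm.calibration("wrist");H=np.array(c["hand_eye"]);print(H.round(3))
Rt=R.from_quat(s["ee_rot"]).as_matrix()
t=(P-s["ee_pos"])@Rt; k=(t-H[:3,3])@H[:3,:3]
u=np.c_[c["fx"]*k[:,0]/k[:,2]+c["cx"],c["fy"]*k[:,1]/k[:,2]+c["cy"]]
print("wrist crop",(u*[400/560,400/420]+[400,0]).round())
```

```text
scene crop [[115. 178.]
 [121. 208.]
 [115. 249.]
 [245. 136.]]
[[ 0.002 -0.951 -0.31   0.079]
 [ 1.     0.001  0.001  0.001]
 [-0.001 -0.31   0.951 -0.18 ]
 [ 0.     0.     0.     1.   ]]
wrist crop [[593. 224.]
 [591. 200.]
 [593. 191.]
 [542.  17.]]
```

Emit:
send_rows:
  plan:
    - {"travel":[0,0,0.7],"roll":0}
    - {"travel":[0,0,1.4],"roll":0}
    - {"travel":[0,0,2.1],"roll":0}
    - {"travel":[0,0,2.8],"roll":0}
    - {"travel":[0,0,3.5],"roll":0}

```text
clock: 3.52
ee_pos: [0.6052, 0.0111, 0.1485]
ee_rot: [0.167, 0.986, -0.0, -0.0]
wrist_force: [-0.2, -0.7, -0.5]
opening: -0.003
gripper_force: 0.0
```

Emit:
send_rows:
  plan:
    - {"travel":[0,0,0.4],"roll":0}
    - {"travel":[0,0,0.8],"roll":0}
    - {"travel":[0,0,1.2],"roll":0}
    - {"travel":[0,0,1.6],"roll":0}
    - {"travel":[0,0,2.0],"roll":0}

```text
clock: 3.93
ee_pos: [0.6056, 0.0111, 0.1292]
ee_rot: [0.167, 0.986, 0.0, 0.0]
wrist_force: [-0.2, 0.1, 1.1]
opening: -0.002
gripper_force: 0.0
```

No clear contact at 0.129, so I'll look.

Run:
```python
from plant import arm
import cv2,numpy as np
s=arm.observe();print(s["ee_pos"],s["wrist_force"])
a=arm.snapshot("scene")[150:260,230:340,::-1];b=arm.snapshot("wrist")[:,:,::-1]
cv2.imwrite("pics/v2.png",np.hstack([cv2.resize(a,(400,400),interpolation=cv2.INTER_CUBIC),cv2.resize(b,(400,400))]))
```

```text
[0.60564488 0.01106464 0.12923861] [-0.18632822  0.0905053   1.12404053]
```

View pics/v2.png

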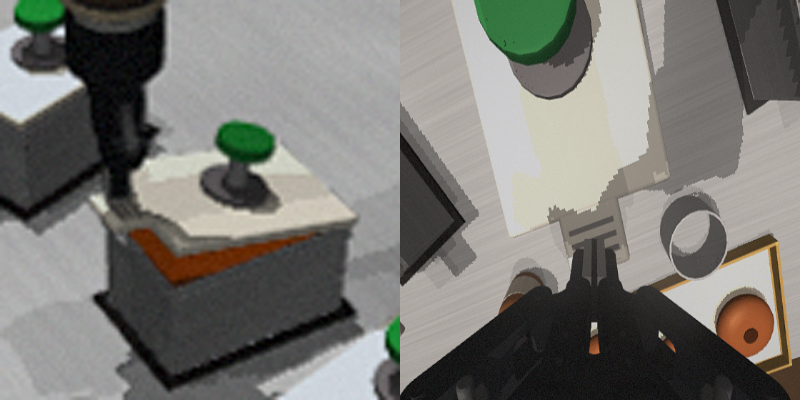

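The left half shows the fingertip at (118,195), just above the tab at (118,212). The right half shows it over the tab centre at (595,240). The physical tip therefore sits about 20 mm behind the reported TCP, so I'll keep descending and use force to detect contact.

Emit:
send_rows:
  plan:
    - {"travel":[0,0,0.3],"roll":0}
    - {"travel":[0,0,0.6],"roll":0}
    - {"travel":[0,0,0.9],"roll":0}
    - {"travel":[0,0,1.2],"roll":0}
    - {"travel":[0,0,1.5],"roll":0}

```text
clock: 4.45
ee_pos: [0.607, 0.0111, 0.1153]
ee_rot: [0.167, 0.986, 0.0, 0.002]
wrist_force: [2.9, -0.2, 5.5]
opening: 0.001
gripper_force: 2.6
```

Emit:
send_rows:
  plan:
    - {"travel":[0,0,0.3],"roll":0}
    - {"travel":[0,0,0.6],"roll":0}
    - {"travel":[0,0,0.9],"roll":0}
    - {"travel":[0,0,1.2],"roll":0}
    - {"travel":[0,0,1.5],"roll":0}

```text
clock: 4.87
ee_pos: [0.6078, 0.0111, 0.1007]
ee_rot: [0.167, 0.986, 0.001, 0.002]
wrist_force: [2.2, -0.6, 5.3]
opening: -0.003
gripper_force: 2.7
```

Emit:
send_rows:
  plan:
    - {"travel":[0,0,0.2],"roll":0}
    - {"travel":[0,0,0.4],"roll":0}
    - {"travel":[0,0,0.6],"roll":0}
    - {"travel":[0,0,0.8],"roll":0}
    - {"travel":[0,0,1.0],"roll":0}

```text
clock: 5.28
ee_pos: [0.608, 0.0111, 0.0908]
ee_rot: [0.167, 0.986, 0.001, 0.003]
wrist_force: [3.0, -0.3, 6.1]
opening: -0.004
gripper_force: 2.7
```

Emit:
send_rows:
  plan:
    - {"travel":[0,0,0.2],"roll":0}
    - {"travel":[0,0,0.4],"roll":0}
    - {"travel":[0,0,0.4],"roll":0}
    - {"travel":[0,0,0.6],"roll":0}
    - {"travel":[0,0,0.6],"roll":0}

```text
clock: 5.7
ee_pos: [0.6071, 0.0111, 0.0843]
ee_rot: [0.167, 0.986, 0.0, 0.002]
wrist_force: [4.2, -0.0, 5.1]
opening: -0.001
gripper_force: 2.3
```

Emit:
send_rows:
  plan:
    - {"travel":[0,0,0.15],"roll":0}
    - {"travel":[0,0,0.3],"roll":0}
    - {"travel":[0,0,0.45],"roll":0}
    - {"travel":[0,0,0.6],"roll":0}
    - {"travel":[0,0,0.6],"roll":0}

```text
clock: 6.12
ee_pos: [0.6069, 0.0111, 0.0781]
ee_rot: [0.167, 0.986, 0.0, 0.001]
wrist_force: [3.2, -0.1, 4.2]
opening: 0.002
gripper_force: 2.2
```

Run:
```python
from plant import arm
import cv2,numpy as np
s=arm.observe();print(s["ee_pos"],s["wrist_force"])
a=arm.snapshot("scene")[150:260,230:340,::-1];b=arm.snapshot("wrist")[:,:,::-1]
cv2.imwrite("pics/v3.png",np.hstack([cv2.resize(a,(400,400),interpolation=cv2.INTER_CUBIC),cv2.resize(b,(400,400))]))
```

```text
[0.60689452 0.01114674 0.07813109] [ 3.21547317 -0.13060974  4.21251904]
```

View pics/v3.png

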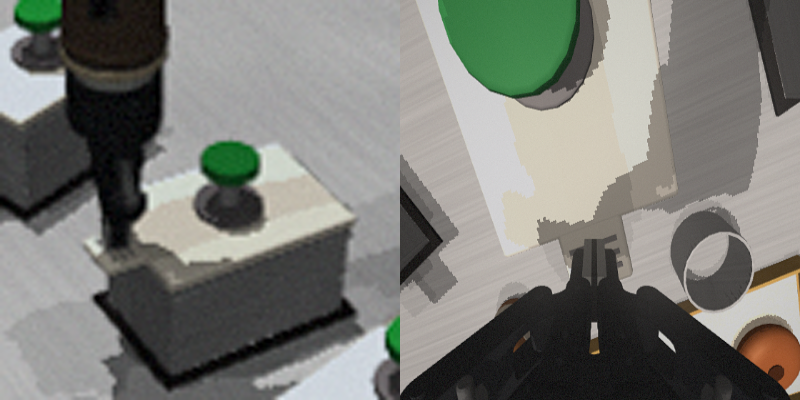

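The orange seal is gone and the lid is nearly or fully flush, with the fingertip on the tab at (118,245). I'll press to the firm stop.

Emit:
send_rows:
  plan:
    - {"travel":[0,0,0.15],"roll":0}
    - {"travel":[0,0,0.3],"roll":0}
    - {"travel":[0,0,0.45],"roll":0}
    - {"travel":[0,0,0.5],"roll":0}
    - {"travel":[0,0,0.5],"roll":0}

```text
clock: 6.63
ee_pos: [0.6068, 0.0111, 0.075]
ee_rot: [0.167, 0.986, 0.001, 0.001]
wrist_force: [-2.2, 1.0, 20.5]
opening: 0.004
gripper_force: 10.5
```

Emit:
send_rows:
  plan:
    - {"travel":[0,0,0.1],"roll":0}
    - {"travel":[0,0,0.2],"roll":0}
    - {"travel":[0,0,0.3],"roll":0}
    - {"travel":[0,0,0.3],"roll":0}
    - {"travel":[0,0,0.3],"roll":0}

```text
clock: 7.05
ee_pos: [0.6069, 0.0112, 0.0747]
ee_rot: [0.167, 0.986, 0.001, 0.002]
wrist_force: [-10.6, 1.1, 43.5]
opening: 0.003
gripper_force: 21.6
```

Emit:
send_rows:
  plan:
    - {"travel":[0,0,-1],"roll":0}
    - {"travel":[0,0,-4],"roll":0}
    - {"travel":[0,0,-7],"roll":0}
    - {"travel":[0,0,-10],"roll":0}
    - {"travel":[0,0,-12],"roll":0}

```text
clock: 7.47
ee_pos: [0.6047, 0.0109, 0.1914]
ee_rot: [0.167, 0.986, -0.0, -0.0]
wrist_force: [1.8, -0.1, 0.5]
opening: -0.002
gripper_force: 0.0
```

Run:
```python
from plant import arm
import cv2,numpy as np
s=arm.observe();print(s["ee_pos"],s["wrist_force"])
L=[]
for n,(x,y) in(("scene",(248,175)),("top",(238,168))):
    im=np.mean([arm.snapshot(n) for _ in range(3)],0).astype(np.uint8)[:,:,::-1]
    L.append(cv2.resize(im[y:y+95,x:x+100],(400,380),interpolation=cv2.INTER_CUBIC))
    m=cv2.inRange(cv2.cvtColor(im,cv2.COLOR_BGR2HSV),(50,120,50),(75,255,255))
    k,_,st,ce=cv2.connectedComponentsWithStats(m)
    print(n,[(st[i].tolist(),ce[i].round(1).tolist()) for i in range(1,k) if 40<st[i][4]<1500])
cv2.imwrite("pics/v4.png",np.hstack(L))
from fit import proj
print([proj(n,np.array([[.4984,.0153,.161],[.4984,.0153,.166]])).round(1).tolist() for n in("scene","top")])
```

```text
[0.6047337 0.0108829 0.1914397] [ 1.7503612  -0.069867    0.50346073]
scene [([234, 149, 14, 9, 90], [240.3, 152.4]), ([285, 189, 16, 13, 127], [292.5, 193.9]), ([336, 236, 18, 16, 198], [344.7, 242.8])]
top [([0, 84, 20, 80, 1140], [7.8, 121.9]), ([186, 206, 15, 15, 177], [193.0, 213.0]), ([374, 207, 15, 15, 180], [380.9, 214.3])]
[[[292.7, 194.6], [292.8, 193.3]], [[280.0, 217.1], [280.0, 216.8]]]
```

View pics/v4.png

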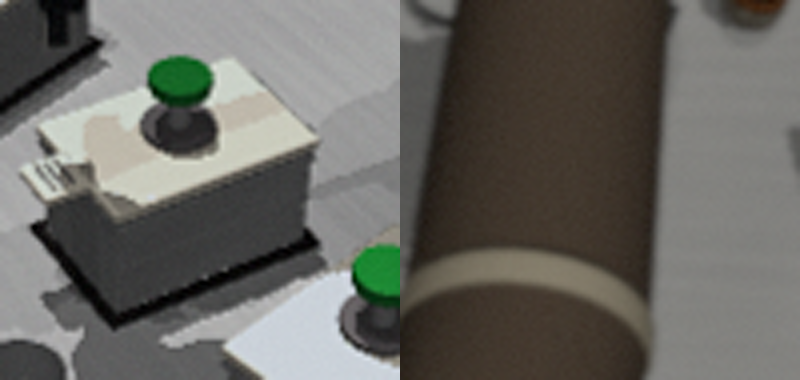

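The left half shows the lid flush with no orange and the knob at (180,82), which matches the predicted shut position. The arm hides the tub in top. Next I'll move over the knob.

Emit:
send_rows:
  plan:
    - {"travel":[2.6,-0.8,0],"roll":0}
    - {"travel":[5.2,-1.6,0],"roll":0}
    - {"travel":[7.8,-2.4,0],"roll":0}
    - {"travel":[10.2,-3.1,0],"roll":0}
    - {"travel":[10.2,-3.1,0],"roll":0}

```text
clock: 8.18
ee_pos: [0.4935, 0.0153, 0.1878]
ee_rot: [0.167, 0.986, -0.0, -0.003]
wrist_force: [0.5, 0.0, 0.2]
opening: -0.002
gripper_force: 0.0
```

Emit:
send_rows:
  plan:
    - {"travel":[0,0,1],"roll":0}
    - {"travel":[0,0,2],"roll":0}
    - {"travel":[0,0,3],"roll":0}
    - {"travel":[0,0,4],"roll":0}
    - {"travel":[0,0,4.5],"roll":0}

```text
clock: 8.6
ee_pos: [0.4984, 0.0152, 0.142]
ee_rot: [0.167, 0.986, -0.001, -0.001]
wrist_force: [-0.6, 0.3, 0.1]
opening: 0.002
gripper_force: 0.0
```

Run:
```python
from plant import arm
import cv2,numpy as np
s=arm.observe();print(s["ee_pos"],s["wrist_force"])
a=arm.snapshot("scene")[150:260,230:340,::-1];b=arm.snapshot("wrist")[:,:,::-1]
cv2.imwrite("pics/v5.png",np.hstack([cv2.resize(a,(400,400),interpolation=cv2.INTER_CUBIC),cv2.resize(b,(400,400))]))
```

```text
[0.49835186 0.01516362 0.14201524] [-0.59873424  0.25519562  0.11569192]
```

View pics/v5.png

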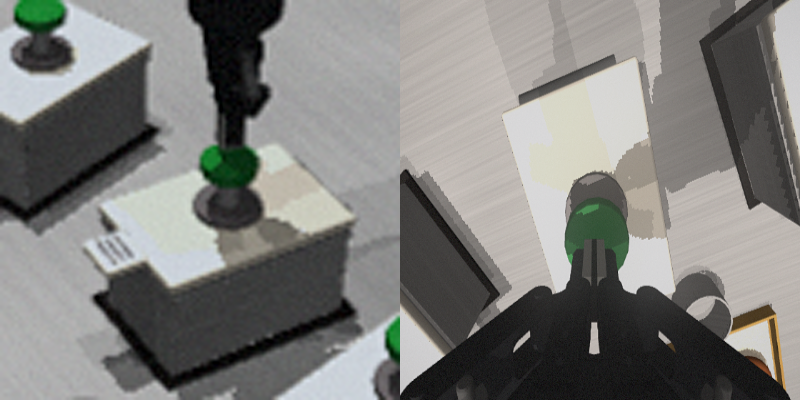

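The fingertips are centred over the knob, at (232,148) in the left half and (595,240) in the right half. I'll press.

Emit:
send_rows:
  plan:
    - {"travel":[0,0,0.4],"roll":0}
    - {"travel":[0,0,0.8],"roll":0}
    - {"travel":[0,0,1.2],"roll":0}
    - {"travel":[0,0,1.6],"roll":0}
    - {"travel":[0,0,2.0],"roll":0}

```text
clock: 9.12
ee_pos: [0.4992, 0.0155, 0.1245]
ee_rot: [0.167, 0.986, 0.0, 0.0]
wrist_force: [-1.2, -0.1, 3.3]
opening: -0.001
gripper_force: 1.7
```

Emit:
send_rows:
  plan:
    - {"travel":[0,0,0.3],"roll":0}
    - {"travel":[0,0,0.6],"roll":0}
    - {"travel":[0,0,0.9],"roll":0}
    - {"travel":[0,0,1.2],"roll":0}
    - {"travel":[0,0,1.5],"roll":0}

```text
clock: 9.53
ee_pos: [0.4992, 0.0155, 0.1094]
ee_rot: [0.167, 0.986, 0.0, 0.0]
wrist_force: [-0.5, -0.1, 4.8]
opening: -0.001
gripper_force: 2.4
```

Emit:
send_rows:
  plan:
    - {"travel":[0,0,0.2],"roll":0}
    - {"travel":[0,0,0.4],"roll":0}
    - {"travel":[0,0,0.6],"roll":0}
    - {"travel":[0,0,0.6],"roll":0}
    - {"travel":[0,0,0.6],"roll":0}

```text
clock: 9.95
ee_pos: [0.4992, 0.0155, 0.1035]
ee_rot: [0.167, 0.986, 0.0, 0.0]
wrist_force: [-0.2, -1.5, 5.4]
opening: -0.0
gripper_force: 2.4
```

Emit:
send_rows:
  plan:
    - {"travel":[0,0,0.2],"roll":0}
    - {"travel":[0,0,0.4],"roll":0}
    - {"travel":[0,0,0.6],"roll":0}
    - {"travel":[0,0,0.6],"roll":0}
    - {"travel":[0,0,0.6],"roll":0}

```text
clock: 10.37
ee_pos: [0.4993, 0.0155, 0.099]
ee_rot: [0.167, 0.986, 0.001, 0.0]
wrist_force: [-5.2, -0.7, 21.0]
opening: 0.001
gripper_force: 10.4
```

Emit:
send_rows:
  plan:
    - {"travel":[0,0,0.1],"roll":0}
    - {"travel":[0,0,0.2],"roll":0}
    - {"travel":[0,0,0.3],"roll":0}
    - {"travel":[0,0,0.3],"roll":0}
    - {"travel":[0,0,0.3],"roll":0}

```text
clock: 10.78
ee_pos: [0.4997, 0.0156, 0.0986]
ee_rot: [0.167, 0.986, 0.001, 0.001]
wrist_force: [-15.3, -1.0, 49.9]
opening: -0.0
gripper_force: 25.2
```

Emit:
send_rows:
  plan:
    - {"travel":[0,0,-1],"roll":0}
    - {"travel":[0,0,-3],"roll":0}
    - {"travel":[0,0,-6],"roll":0}
    - {"travel":[0,0,-9],"roll":0}
    - {"travel":[0,0,-12],"roll":0}

```text
clock: 11.2
ee_pos: [0.4981, 0.0152, 0.2153]
ee_rot: [0.167, 0.986, -0.0, -0.001]
wrist_force: [1.3, -0.6, -0.8]
opening: -0.0
gripper_force: 0.0
```

Emit:
send_rows:
  plan:
    - {"travel":[0,0,-2],"roll":0}
    - {"travel":[0,0,-4],"roll":0}
    - {"travel":[0,0,-6],"roll":0}
    - {"travel":[0,0,-6],"roll":0}
    - {"travel":[0,0,-6],"roll":0}

```text
clock: 11.62
ee_pos: [0.4992, 0.0155, 0.2749]
ee_rot: [0.167, 0.986, 0.0, 0.001]
wrist_force: [0.9, -0.3, -0.7]
opening: 0.002
gripper_force: 0.0
```

Run:
```python
from plant import arm
import cv2,numpy as np
s=arm.observe();print(s["ee_pos"],s["wrist_force"])
a=arm.snapshot("scene")[:,:,::-1]
m=cv2.inRange(cv2.cvtColor(a,cv2.COLOR_BGR2HSV),(50,120,50),(75,255,255))
k,_,st,ce=cv2.connectedComponentsWithStats(m);print([ce[i].round(1).tolist() for i in range(1,k) if st[i][4]>40])
cv2.imwrite("pics/v6.png",cv2.resize(a,(800,600),interpolation=cv2.INTER_CUBIC))
```

```text
[0.4991567  0.01547979 0.27488071] [ 0.89766713 -0.31827908 -0.69136575]
[[240.3, 152.5], [292.4, 193.9], [344.5, 242.8]]
```

View pics/v6.png

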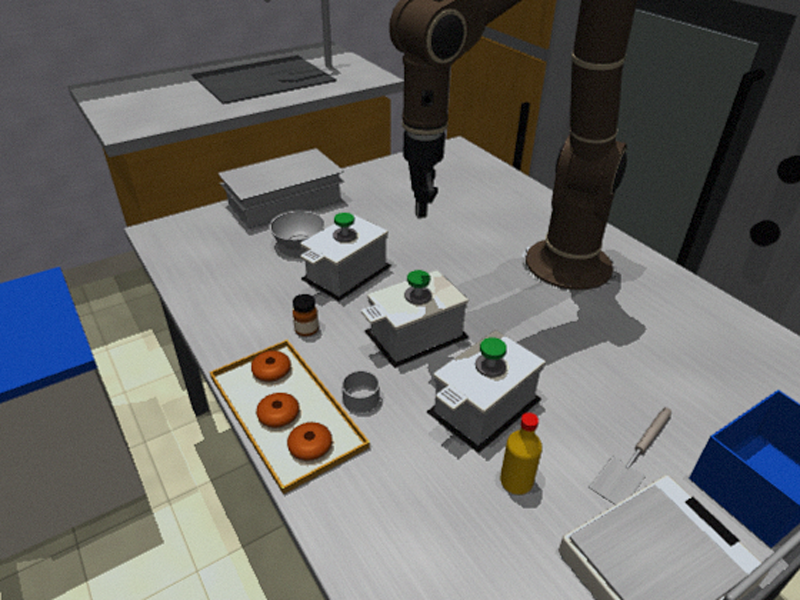

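The lid is shut, its knob is back up at (418,279), and the arm is clear. The bottle, jar, cutter and bowl are where they started.

```bash
python3 -c "
from plant import arm
print(arm.job_done())"
```

```text
the job is handed in; nothing more can be done
None
```

I pressed the gaping lid (middle tub) shut to its stop, then pushed its pump to the bottom and let it spring back up; the last picture shows the other tubs and loose items unmoved, and I handed the job in at about 12 s.

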